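# Scan the welded bracket, then hold the fixture's sprung retaining arm open

### The arm

A 7-joint arm with a two-finger parallel gripper is mounted at the origin on the work surface. World frame = base frame: x ahead of the robot, y to its left, z up, the work surface at z = 0. Lengths are in m, angles in rad, forces in N, time in s.
With the tool pointing down it reaches from about 0.35 to 0.9 m from the base axis. Payload 8.1 kg.
Tool frame: the origin (TCP) lies at the very end of the fingers, on their centre line; the grasp point (between the pads) lies 19 mm behind it; x points along the fingers, y is the direction in which the jaws open and shut, and the axes are right-handed (so a half turn about x gives the same grasp; the last joint's range is limited). The gripper opens to 92 mm and grips with 3 to 60 N. Pads are 19 mm wide; open, the fingers measure 130 mm over their backs; the gripper's body (75 mm by 190 mm) begins 47 mm behind the grasp point.
Start: joints at [1.165, 0.434, 0.025, 1.573, -0.012, 1.134, -0.075], TCP at [0.186, -0.597, 0.227] pointing down, gripper open.
Joint ranges: [-2.62, 2.62], [-0.44, 2.09], [-1.27, 1.32], [0.08, 2.57], [-1.32, 4.46], [0.12, 2], [-2.74, 2.74]. Speed limits (rad/s): [2.22, 2.22, 3.01, 3.01, 3.14, 3.14, 3.14].

### API

Orientations are given as a rotation vector (axis times angle).
In Python, from cell import * gives the robot as it stands.
- The arm moves only by the shell command python3 -m handwheel 'ROWS' [FORCE]. ROWS is JSON, a list of rows, each a list of 7 numbers: the opening, from 0 (shut) to 1 (fully open), then the shift along the tool's x, y, z in m, then the turn, a rotation vector about the tool's x, y, z in rad. A call has 1 to 10 rows; each row shifts and turns the commanded pose from where the row before left it, along the tool's axes as they then stand; what a row does not reach is not made up. A row lasts 1/10 s, in which the tool goes at most 50 mm and 8.59 degrees, less where a joint would pass 70% of its speed; a pose out of reach is approached as far as the arm can. A call is refused whole if a number of a shift passes 0.05 or a number of a turn 0.15, either way. A call with a gripper value outside its range is refused whole. The fingers move at their own pace and stop on an object; FORCE is the grip in N (left out, the last holds). Time passes only in rows, so rows that do not move let the fingers close. It gives the time, the measured TCP pose, the force and the opening at its end, in the units of the state.
- observe(): the state, without advancing time (a new reading comes with each control period).
- get_image(name): name is "scene" or "top"; returns (picture, depth): 420x560x3 uint8, blue, green, red; 420x560 float32, m along the optical axis (not along the pixel's ray), 0 where there is no reading.
- get_calibration(name): a dict with "camera_matrix" (3x3 intrinsics, pixels), "k1" (the pictures are not rectified: a ray, as slopes to the right and down, at radius r is drawn at 1 + k1 r^2 times it, then the intrinsics apply), "pose" (4x4, takes a point from camera to world coordinates). Camera axes: x right, y down, z forward; pixel columns grow to the right and rows downward; lengths in m; the calibration is good to about 2 mm. A picture is of the moment at which its call begins. get_calibration takes no time and is no camera call.
- sign_off(): hands the job in, once; it reports no verdict.
The state is a dict: "clock": time; "joints": joint angles; "dq": joint speeds; "joint_efforts": joint torques, N m; "position": TCP position; "ee_rot": TCP orientation; "force": force on the tool from outside, world axes, zero at the start; "ft_torque": the same for the moment, N m; "width": opening from 0.0 (shut) to 1.0 (fully open).
Only numpy, scipy, OpenCV 4.12 (cv2) and the standard library are available. Lean on these libraries where they do the work, as an engineer would, in place of code of your own. Each camera call takes 0.05 s, during which the arm holds its last target. There are 200 camera calls.

### The job

The welded bracket in the fixture is about to be lifted out: first take the yellow hand scanner from its dock, aim its window squarely at the sloping code plate on the bracket from about 6 cm away, keep it still there for two seconds, and stand the scanner back in its dock and let go of it. Then swing the fixture's yellow spring-loaded retaining arm by its upright black grip away from over the bracket, wound right up to its stop, and finish while holding it there against the spring: do not let go at the end. Leave the bracket in its nest and everything else on the table where it is.

Things in the scene. Friction and masses are not known exactly. Their poses are not given: they have to be found in the camera images.
- scanner_grip (a point): Centre of the yellow handle of the cordless hand scanner, the height to grip at. The handle is an upright square bar 30 x 30 mm and 80 mm tall, on a black head 56 (x) x 46 (y) x 32 mm; between head and handle a 40 x 36 mm collar ends 43 mm below this point. The whole stands 128 mm tall, about 0.22 kg, centre of mass about 50 mm below this point. z runs up the handle, away from the window. It starts upright in the dock with its axes parallel to the dock's.
- scanner_window (a point): Centre of the glass window, the flat underside of the scanner's head, 85 mm straight below scanner_grip. Same axes: the scanner looks out along -z.
- dock_floor (a point): Centre of the inner floor of the grey dock, a fixed open tray 78 (x) x 68 (y) x 16 mm tall, floor 5 mm above the table, walls 5 mm thick, so there is 6 mm of play all round the scanner's head in it; the scanner stands in it window down. It is to the left or right of the fixture. Axes along its sides, z up.
- code (a point): Centre of the white and black 42 mm square code plate on the bracket, on a tab 60 x 50 mm sloping at 30 degrees, facing up and towards the fixture's robot side. z is the normal out of the plate; y runs level across it. It is about 54 mm above the table, the top edge of the tab about 70 mm. The bracket does not move until touched, so a reading before the scan stays good.
- bracket_mid (a point): Centre of the base of the loose dark steel bracket, 118 x 150 x 6 mm, about 0.6 kg, lying in a low nest of rails on the fixture's 240 x 280 x 20 mm steel plate (fixed to the table). x points away from the robot side of the fixture, y to its left, z up. The code tab is on its left half; the retaining arm passes over its right half.
- retainer_grip (a point): Centre of the upright round black grip at the free end of the yellow retaining arm: 16 mm diameter, 64 mm tall (32 mm above and below this point); this point is 100 mm above the table and the arm's bar (16 mm wide, 12 mm high) is right under the grip. It travels with the arm, on a level circle of 120 mm radius about retainer_pivot.
- retainer_pivot (a point): Point on the arm's fixed vertical pivot axis, level with retainer_grip, 100 mm above the table (the hub itself ends at 74 mm). Axes are the fixture's: x from its robot side to its far side, y left, z up. At rest the arm points from here along -x.
- retainer (a joint): Angle of the retaining arm: 0 at rest over the bracket, growing counter-clockwise seen from above (the grip moves towards -y of the fixture, off the bracket) to 0.9 rad at the stop, a red pin on the plate that stands 57 mm from the pivot and reaches 66 mm above the table. A torsion spring drives it back to 0: about 4 N at the grip at rest, rising to 9 N at the stop; let go, it snaps back.
- can_mid (a point): Centre of a loose red can, 64 mm diameter, 160 mm tall; leave it.
- gland_a_mid (a point): Centre of a loose black cable gland, 43 mm diameter, 42 mm tall; leave it.
- gland_b_mid (a point): Centre of a second such gland; leave it.
- hammer_tail (a point): Point on the wooden handle, towards its free end, of a loose hammer 260 mm long lying on the table; leave it.
- wrench_grip (a point): Middle of the handle of a loose wrench lying on the table; leave it.
- tray: Fixed blue tray of nuts, 110 x 90 x 40 mm, on the opposite side of the fixture from the dock; origin at the centre of its underside.
Mind the look-alikes: they are no part of the job. There is more than one size of the part that bears scanner_grip; the job needs the middle-sized.

How it is judged:
By the outcome, as a careful person would: the job done as asked, in the order asked, and still so for the second after the job is handed in, while the arm keeps its last pose, push and grip.
It also fails if it takes over 72 s, if anything falls off the work surface, if the arm or the gripper's body presses on something with over 40 N, if the wrist force passes 120 N, or if a joint passes its speed limit or range.

## Working session

There is one attempt and no reset: what is moved stays moved. The work goes in short steps, Python scripts to look and compute and a shell command to move; the robot and the scene stay as the last step left them, time stands still between calls to the robot, and variables do not carry over. Pictures are saved under pics/ and viewed, about 8 in all and at most 12, crops included, and the job is handed in when it is done.

```bash
mkdir -p pics; ls; cat > h.py <<'E'
from cell import *
import numpy as np, cv2
from scipy.spatial.transform import Rotation as R
def snap(n):
    im,d=get_image(n); np.savez(f'{n}.npz',im=im,d=d); return im,d
def load(n):
    z=np.load(f'{n}.npz'); return z['im'],z['d']
def ray(n,u,v):
    c=get_calibration(n);K=np.array(c['camera_matrix'],float)
    p=np.array([(u-K[0,2])/K[0,0],(v-K[1,2])/K[1,1]]);q=p.copy()
    for _ in range(20): q=p/(1+c['k1']*(q@q))
    return np.r_[q,1],np.array(c['pose'],float)
def px(n,u,v,z=None):
    "world point by depth, or on plane z"
    r,T=ray(n,u,v)
    if z is None:
        d=load(n)[1]; w=d[int(v)-1:int(v)+2,int(u)-1:int(u)+2]; w=w[w>0]; s=np.median(w) if len(w) else np.nan
    else: s=(z-T[2,3])/(T[:3,:3]@r)[2]
    return T[:3,:3]@(r*s)+T[:3,3]
def cloud(n):
    im,d=load(n);c=get_calibration(n);K=np.array(c['camera_matrix'],float);T=np.array(c['pose'],float)
    h,w=d.shape;g=np.stack(np.meshgrid(np.arange(w),np.arange(h)),-1).reshape(-1,1,2).astype(float)
    p=(g[:,0]-[K[0,2],K[1,2]])/[K[0,0],K[1,1]];q=p.copy()
    for _ in range(20): q=p/(1+c['k1']*(q**2).sum(1,keepdims=True))
    P=np.c_[q,np.ones(len(q))]*d.reshape(-1,1)
    return (P@T[:3,:3].T+T[:3,3]).reshape(h,w,3)
E
python3 - <<'E'
from h import *
for n in('top','scene'):
    im,d=snap(n); cv2.imwrite(f'pics/{n}0.png',im); c=get_calibration(n); print(n,np.round(c['camera_matrix'],1).tolist(),c['k1'],np.round(c['pose'],3).tolist())
print(observe())
E
```

```text
pics
top [[442.8, 0.0, 277.2], [0.0, 442.8, 209.2], [0.0, 0.0, 1.0]] -0.023617154065945268 [[0.023, -0.981, 0.191, 0.29], [-1.0, -0.025, -0.009, -0.02], [0.014, -0.191, -0.981, 1.374], [0.0, 0.0, 0.0, 1.0]]
scene [[516.9, 0.0, 279.5], [0.0, 516.9, 219.8], [0.0, 0.0, 1.0]] -0.1294248598668288 [[0.359, 0.588, -0.725, 1.492], [0.933, -0.214, 0.288, -0.396], [0.014, -0.78, -0.626, 0.924], [0.0, 0.0, 0.0, 1.0]]
{'clock': 0.1, 'joints': array([ 1.16544597,  0.43513024,  0.02494845,  1.57398914, -0.01164517,
        1.13401118, -0.07509901]), 'dq': array([-2.97427354e-03, -2.63333960e-03,  6.39703854e-05, -1.13372373e-03,
        1.33014502e-03,  1.13153294e-03, -2.17615010e-05]), 'joint_efforts': array([ 2.66393341e-03, -6.69117594e+01,  9.87746604e-01, -3.15141678e+01,
       -6.05390361e-02,  3.73710506e-02,  3.44263924e-05]), 'position': array([ 0.18618383, -0.5961465 ,  0.22604404]), 'ee_rot': array([ 2.05873258,  0.31544108, -2.05932437]), 'force': array([-0.12348935,  1.10132502, -0.98316131]), 'ft_torque': array([-0.07082168,  0.00592655, -0.00439749]), 'width': 0.9997837599474494}
```

View pics/top0.png

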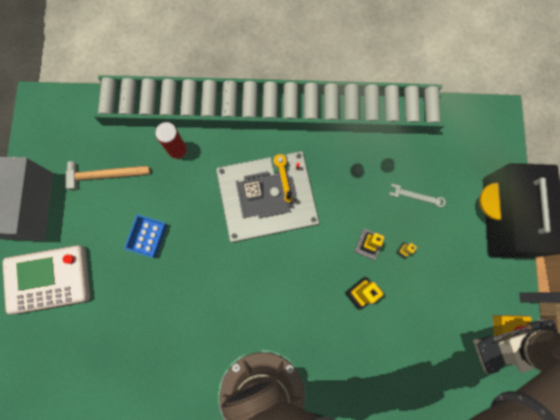

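View pics/scene0.png

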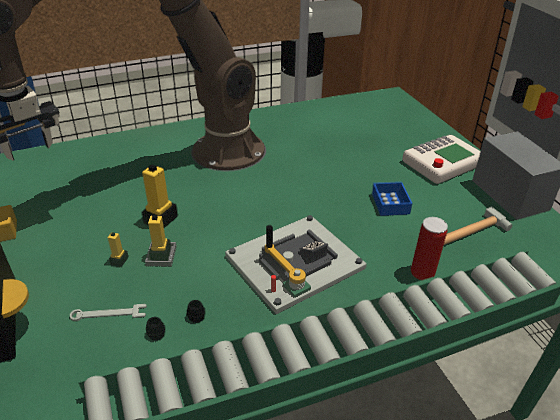

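The top view shows three scanner look-alikes: the large one at top (366,293), one in a grey tray at top (370,243), and a small one at top (407,250). The middle-sized one in the grey dock fits the description. The next step is to confirm it in an enlarged crop and measure it.

```bash
python3 - <<'E'
from h import *
t=load('top')[0]; s=load('scene')[0]
A=cv2.resize(t[140:320,205:425],None,fx=3.4,fy=3.4,interpolation=cv2.INTER_CUBIC)[:600,:748]
cv2.imwrite('pics/top_crop.png',cv2.resize(t[145:250,210:325],None,fx=5.5,fy=5.5,interpolation=cv2.INTER_CUBIC))
a=cv2.resize(s[160:275,100:190],None,fx=4,fy=4,interpolation=cv2.INTER_CUBIC)
b=cv2.resize(t[225:315,340:425],None,fx=5,fy=5,interpolation=cv2.INTER_CUBIC)
c=np.zeros((460,360+425,3),np.uint8);c[:460,:360]=a;c[:450,360:]=b;cv2.imwrite('pics/scan_crop.png',c)
C=cloud('top'); 
hsv=cv2.cvtColor(t,cv2.COLOR_BGR2HSV);Y=((hsv[...,0]>18)&(hsv[...,0]<35)&(hsv[...,1]>150)&(hsv[...,2]>90)).astype(np.uint8)
n,l,st,ce=cv2.connectedComponentsWithStats(Y)
for i in range(1,n):
    if st[i,4]>15:
        P=C[l==i];zm=np.percentile(P[:,2],95);q=P[P[:,2]>zm-.012];print(st[i],ce[i].round(),'zmax',zm.round(3),q.mean(0).round(4),np.ptp(q,0).round(3),len(q))
E
```

```text
[274 154  17  48 307] [283. 174.] zmax 0.073 [ 0.6525 -0.046   0.0777] [0.426 0.052 1.313] 253
[479 182  23  38 640] [491. 201.] zmax 0.109 [ 0.5772 -0.6647  0.1101] [0.349 0.673 1.277] 585
[363 233  21  19 265] [373. 242.] zmax 0.133 [ 0.4498 -0.3134  0.1518] [0.182 0.316 1.253] 101
[399 243  17  13 143] [407. 249.] zmax 0.093 [ 0.4326 -0.4184  0.11  ] [0.157 0.419 1.293] 63
[351 280  33  27 543] [366. 293.] zmax 0.177 [ 0.3032 -0.2905  0.1786] [0.05  0.3   1.207] 235
[494 316  37  18 456] [509. 322.] zmax 0.065 [ 0.2281 -0.7243  0.0677] [0.094 0.764 1.321] 355
```

View pics/scan_crop.png

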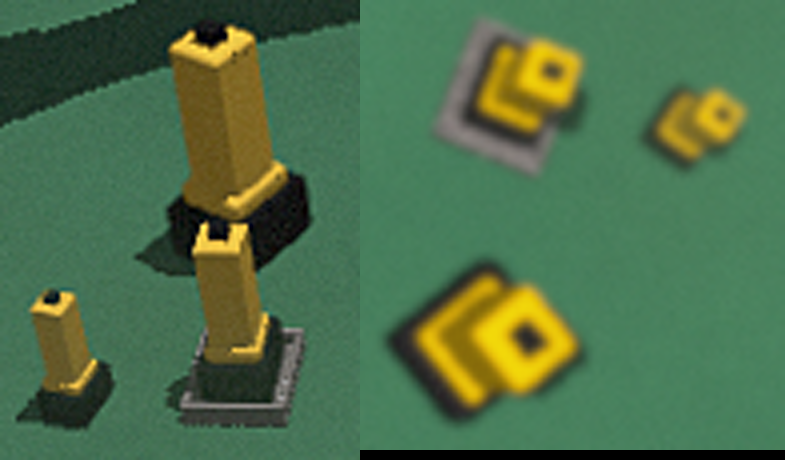

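View pics/top_crop.png

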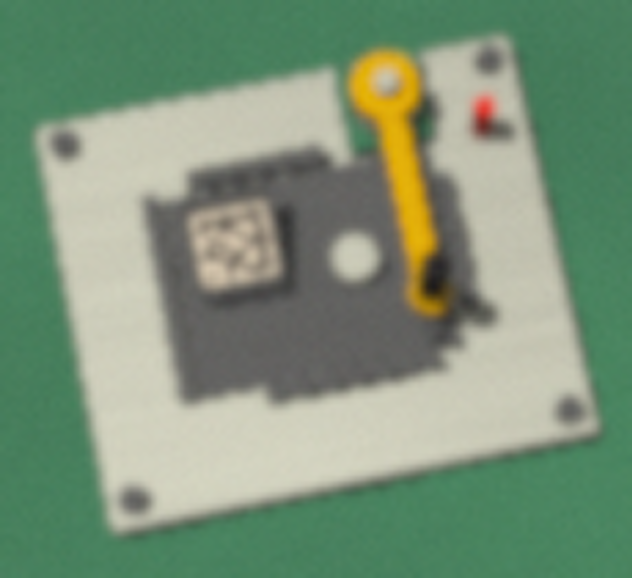

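The docked scanner, crop top face about (553,72), is 133 mm tall, so it is the middle-sized one standing in the dock. The fixture crop shows the plate corners, hub (387,80), grip top about (435,260), code (236,245) and red pin (485,108). Next I compute the poses.

```bash
python3 - <<'E'
from h import *
t,d=load('top')
f=lambda x,y,z=None:px('top',210+x/5.5,145+y/5.5,z)
g=lambda x,y,z=None:px('top',340+(x-360)/5,225+y/5,z)
c=[f(112,535,.02),f(35,130,.02),f(510,35,.02),f(605,435,.02)]
e=np.array([c[1]-c[0],c[2]-c[3]]); print('fix yaw',np.arctan2(e[:,1],e[:,0]),np.linalg.norm(e,axis=1),'other',np.arctan2(*( -(c[2]-c[1])[:2]*[1,1]))if 0 else 0, 'ctr',np.mean(c,0).round(4))
w=np.array([c[1]-c[2],c[0]-c[3]]);print('yaw from y',np.arctan2(-w[:,0],w[:,1]),np.linalg.norm(w,axis=1))
print('pivot',f(387,80,.074).round(4),f(387,80).round(4)); print('grip',f(436,256,.132).round(4)); print('pin',f(485,100,.066))
print('code',f(236,245).round(4),f(236,245,.054).round(4))
# code plane fit
C=cloud('top');u0,v0=int(210+200/5.5),int(145+210/5.5);P=C[v0:v0+14,u0:u0+13].reshape(-1,3);P=P[(P[:,2]>.03)&(P[:,2]<.08)]
m=np.median(P,0);q=P-P.mean(0);nn=np.linalg.svd(q)[2][2];print('code n',nn*np.sign(nn[2]),P.mean(0),len(P))
k=[g(482,15,.018),g(435,130,.018),g(540,175,.018)]
print('dock',[x.round(4) for x in k],'ctr',((k[0]+k[2])/2).round(4),np.linalg.norm(k[0]-k[1]),np.linalg.norm(k[2]-k[1]))
a=k[0]-k[1];b=k[2]-k[1];print(np.arctan2(a[1],a[0]),np.arctan2(b[0],-b[1]))
print('handle top',g(552,72,.133).round(4))
hs=[g(520,36,.133),g(583,54,.133),g(566,110,.133)];print([x.round(4) for x in hs])
# scene-based check of handle: yellow top points
for n in('top','scene'):
    C=cloud(n); P=C.reshape(-1,3); 
    s=P[(abs(P[:,0]-.44)<.06)&(abs(P[:,1]+.31)<.06)&(P[:,2]>.06)&(P[:,2]<.15)]
    h=s[s[:,2]>.121]; print(n,len(s),len(h),h.mean(0).round(4),h.min(0).round(4),h.max(0).round(4)); r=cv2.minAreaRect((s[:,:2]*1000).astype(np.float32)); print(r)
E
```

```text
fix yaw [0.22966979 0.23631802] [0.23921791 0.24097249] other 0 ctr [ 0.5956 -0.0012  0.02  ]
yaw from y [0.23300849 0.22679141] [0.28062177 0.2822234 ]
pivot [ 0.6985 -0.0382  0.074 ] [ 0.6986 -0.0382  0.0736]
grip [ 0.5849 -0.0651  0.132 ]
pin [ 0.69088764 -0.09336023  0.066     ]
code [0.6068 0.0435 0.0541] [0.6068 0.0435 0.054 ]
code n [-0.48428044 -0.11267723  0.86762682] [0.60664139 0.04620082 0.05479947] 182
dock [array([ 0.502 , -0.3048,  0.018 ]), array([ 0.4298, -0.2748,  0.018 ]), array([ 0.4037, -0.3392,  0.018 ])] ctr [ 0.4528 -0.322   0.018 ] 0.0782188576200701 0.0694667486015533
-0.39397412026561884 -0.38525781711265633
handle top [ 0.4524 -0.32    0.133 ]
[array([ 0.4725, -0.3022,  0.133 ]), array([ 0.4631, -0.3379,  0.133 ]), array([ 0.431 , -0.3275,  0.133 ])]
top 181 105 [ 0.4531 -0.3196  0.1272] [ 0.4372 -0.3388  0.121 ] [ 0.4717 -0.3039  0.1365]
((452.88641357421875, -320.1684875488281), (30.865999221801758, 29.793527603149414), 67.94878387451172)
scene 375 100 [ 0.4599 -0.319   0.126 ] [ 0.4442 -0.3363  0.1212] [ 0.4744 -0.3009  0.1343]
((458.8315124511719, -319.31378173828125), (34.255577087402344, 34.01396179199219), 73.79460906982422)
```

```bash
cat >> h.py <<'E'
from scipy.linalg import expm,logm
def pose(p,xd,yd):
    x=np.array(xd,float);x/=np.linalg.norm(x);y=np.array(yd,float);y-=x*(x@y);y/=np.linalg.norm(y)
    T=np.eye(4);T[:3,:3]=np.c_[x,y,np.cross(x,y)];T[:3,3]=p;return T
def cur():
    o=observe();T=np.eye(4);T[:3,:3]=R.from_rotvec(o['ee_rot']).as_matrix();T[:3,3]=o['position'];return T
def plan(T0,T1,N):
    "constant row (shift,turn) whose N-fold repeat takes T0 to T1"
    E=expm(np.real(logm(np.linalg.inv(T0)@T1))/N)
    print(N,'x',E[:3,3].round(4).tolist(),R.from_matrix(E[:3,:3]).as_rotvec().round(4).tolist())
yawv=lambda a:np.array([np.cos(a),np.sin(a),0])
FY=.231;DY=-.388
PIV=np.array([.6985,-.0382,.1]);CODE=np.array([.6067,.0445,.054]);DOCK=np.array([.4528,-.3203,.005])
N=np.array([-.5*np.cos(FY),-.5*np.sin(FY),np.sqrt(.75)])
JY=yawv(DY+np.pi/2)
GRASP=pose(DOCK+[0,0,.066],[0,0,-1],JY)
def up(T,h): T=T.copy();T[2,3]+=h;return T
SCAN=pose(CODE+.126*N,-N,yawv(FY+np.pi/2))
E
python3 - <<'E'
from h import *
T=cur();print(T.round(3))
for s in(1,-1):
    G=pose(GRASP[:3,3],[0,0,-1],s*JY); plan(T,up(G,.16),14)
E
```

```text
[[-0.     0.298 -0.955  0.186]
 [ 0.001 -0.955 -0.298 -0.596]
 [-1.    -0.001  0.     0.226]
 [ 0.     0.     0.     1.   ]]
14 x [-0.0004, 0.0212, -0.0286] [-0.1751, -0.0001, 0.0001]
14 x [-0.0003, -0.0204, -0.0191] [0.0493, 0.0, 0.0001]
```

```bash
sed -i 's/^JY=.*/JY=yawv(DY-np.pi\/2)/; s/^SCAN=.*/SCAN=pose(CODE+.126*N,-N,yawv(FY-np.pi\/2))/' h.py
for i in 1 2; do :; done
python3 -m handwheel '[[0.8,-0.001,-0.02,-0.019,0.049,0,0],[0.8,-0.001,-0.02,-0.019,0.049,0,0],[0.8,0,-0.02,-0.019,0.049,0,0],[0.8,0,-0.02,-0.019,0.049,0,0],[0.8,0,-0.02,-0.019,0.049,0,0],[0.8,0,-0.02,-0.019,0.049,0,0],[0.8,0,-0.02,-0.019,0.049,0,0]]' 30
python3 -m handwheel '[[0.8,0,-0.02,-0.019,0.049,0,0],[0.8,0,-0.02,-0.019,0.049,0,0],[0.8,0,-0.02,-0.019,0.049,0,0],[0.8,0,-0.02,-0.019,0.049,0,0],[0.8,0,-0.02,-0.019,0.049,0,0],[0.8,0,-0.02,-0.019,0.049,0,0],[0.8,0,-0.022,-0.019,0.049,0,0],[0.8,0,0,0,0,0,0],[0.8,0,0,0,0,0,0]]'
python3 - <<'E'
from h import *
T=cur();print(T.round(3),observe()['joints'].round(2));plan(T,up(GRASP,.09),1)
E
```

```text
clock: 0.8
position: [0.2958, -0.4372, 0.2285]
ee_rot: [-2.199, 0.046, 2.2]
force: [1.0, 0.7, -0.6]
width: 0.798
clock: 1.7
position: [0.4522, -0.3238, 0.2282]
ee_rot: [-2.012, 0.388, 2.014]
force: [0.1, -0.0, 0.8]
width: 0.802
[[-0.001 -0.372 -0.928  0.452]
 [ 0.    -0.928  0.372 -0.324]
 [-1.     0.     0.001  0.228]
 [ 0.     0.     0.     1.   ]] [ 0.53  0.32 -0.    1.74  0.    1.08 -1.43]
1 x [0.0672, -0.0034, 0.0007] [0.0067, 0.0011, -0.0]
```

```bash

python3 -m handwheel '[[0.8,0.03,-0.003,0.001,0.007,0.001,0],[0.8,0.03,0,0,0,0,0],[0.8,0.03,0,0,0,0,0],[0.8,0.03,0,0,0,0,0],[0.8,0.025,0,0,0,0,0],[0.8,0.011,0,0,0,0,0],[0.8,0,0,0,0,0,0]]' 30
python3 - <<'E'
from h import *
im,d=snap('scene');snap('top');cv2.imwrite('pics/pregrasp.png',cv2.resize(im[100:310,60:260],None,fx=2.8,fy=2.8,interpolation=cv2.INTER_CUBIC))
plan(cur(),GRASP,1)
E
```

```text
clock: 2.4
position: [0.4507, -0.3214, 0.0716]
ee_rot: [-2.005, 0.397, 2.009]
force: [0.0, 0.1, 0.4]
width: 0.8
1 x [0.0026, -0.0016, 0.0004] [-0.0029, -0.0018, -0.0004]
```

View pics/pregrasp.png

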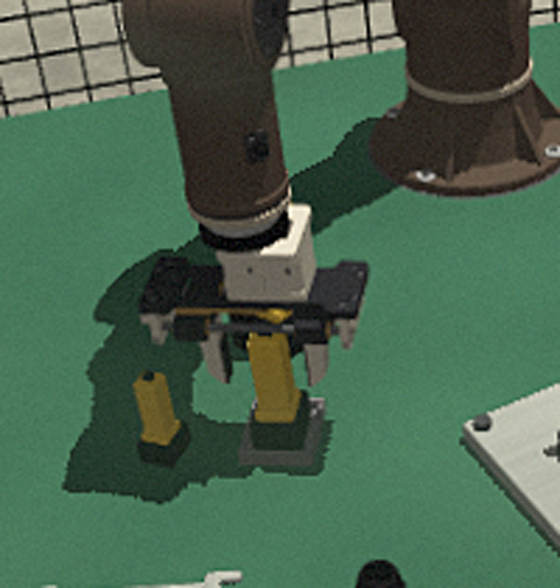

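The fingers, crop (217,360) and (317,360), straddle the handle at (270,370), so I can close.

```bash

python3 -m handwheel '[[0.2,0.001,-0.001,0,0,0,0],[0.2,0,0,0,0,0,0],[0.2,0,0,0,0,0,0],[0.2,0,0,0,0,0,0],[0.2,0,0,0,0,0,0],[0.2,0,0,0,0,0,0],[0.2,0,0,0,0,0,0],[0.2,0,0,0,0,0,0]]' 50
python3 -m handwheel '[[0.2,-0.01,0,0,0,0,0],[0.2,-0.02,0,0,0,0,0],[0.2,-0.03,0,0,0,0,0],[0.2,-0.03,0,0,0,0,0],[0.2,-0.03,0,0,0,0,0],[0.2,-0.03,0,0,0,0,0],[0.2,-0.02,0,0,0,0,0],[0.2,0,0,0,0,0,0]]'
python3 - <<'E'
from h import *
T=cur();print(T.round(4));PRE=SCAN.copy();PRE[:3,3]+=.06*N;plan(T,PRE,14);plan(PRE,SCAN,3);print(SCAN.round(4))
E=expm(np.real(logm(np.linalg.inv(T)@PRE))/14);X=T
for i in range(14): X=X@E;print((X[:3,3]).round(3).tolist(),end=' ')
E
```

```text
clock: 3.3
position: [0.4528, -0.3202, 0.0717]
ee_rot: [-2.008, 0.397, 2.007]
force: [0.3, 0.4, 1.0]
width: 0.324
clock: 4.1
position: [0.454, -0.321, 0.2453]
ee_rot: [-2.015, 0.399, 2.002]
force: [-0.5, 0.3, -2.2]
width: 0.326
[[ 5.800e-03 -3.806e-01 -9.247e-01  4.540e-01]
 [-3.300e-03 -9.248e-01  3.806e-01 -3.210e-01]
 [-1.000e+00  8.000e-04 -6.600e-03  2.453e-01]
 [ 0.000e+00  0.000e+00  0.000e+00  1.000e+00]]
14 x [0.0033, -0.0252, -0.0012] [-0.0433, 0.0357, -0.0118]
3 x [0.02, 0.0, 0.0] [-0.0, 0.0, -0.0]
[[ 0.4867  0.229  -0.843   0.5454]
 [ 0.1145 -0.9734 -0.1983  0.0301]
 [-0.866   0.     -0.5     0.1631]
 [ 0.      0.      0.      1.    ]]
[0.465, -0.298, 0.242] [0.475, -0.275, 0.239] [0.483, -0.251, 0.236] [0.491, -0.227, 0.234] [0.498, -0.203, 0.232] [0.505, -0.178, 0.23] [0.51, -0.154, 0.228] [0.514, -0.129, 0.226] [0.517, -0.103, 0.224] [0.519, -0.078, 0.223] [0.52, -0.053, 0.221] [0.519, -0.027, 0.219] [0.518, -0.002, 0.217] [0.516, 0.023, 0.215]
```

```bash

python3 -m handwheel '[[0.2,0.003,-0.025,-0.001,-0.043,0.036,-0.012],[0.2,0.003,-0.025,-0.001,-0.043,0.036,-0.012],[0.2,0.003,-0.025,-0.001,-0.043,0.036,-0.012],[0.2,0.003,-0.025,-0.001,-0.043,0.036,-0.012],[0.2,0.003,-0.025,-0.001,-0.043,0.036,-0.012],[0.2,0.003,-0.025,-0.001,-0.043,0.036,-0.012],[0.2,0.003,-0.025,-0.001,-0.043,0.036,-0.012]]'
python3 -m handwheel '[[0.2,0.003,-0.025,-0.001,-0.043,0.036,-0.012],[0.2,0.003,-0.025,-0.001,-0.043,0.036,-0.012],[0.2,0.003,-0.025,-0.001,-0.043,0.036,-0.012],[0.2,0.003,-0.025,-0.001,-0.043,0.036,-0.012],[0.2,0.003,-0.025,-0.001,-0.043,0.036,-0.012],[0.2,0.003,-0.025,-0.001,-0.043,0.036,-0.012],[0.2,0.003,-0.025,-0.001,-0.043,0.036,-0.012],[0.2,0,0,0,0,0,0],[0.2,0,0,0,0,0,0]]'
python3 - <<'E'
from h import *
T=cur();print(T.round(4));plan(T,SCAN,4);plan(T,SCAN,1)
E
```

```text
clock: 4.8
position: [0.5057, -0.1523, 0.2251]
ee_rot: [-2.427, 0.056, 1.859]
force: [0.5, 0.5, -1.5]
width: 0.326
clock: 5.7
position: [0.5104, 0.022, 0.2144]
ee_rot: [2.611, 0.304, -1.512]
force: [0.3, -0.0, -0.8]
width: 0.326
[[ 0.4842  0.2263 -0.8452  0.5104]
 [ 0.1182 -0.974  -0.193   0.022 ]
 [-0.8669 -0.0065 -0.4984  0.2144]
 [ 0.      0.      0.      1.    ]]
4 x [0.0156, 0.0001, -0.0014] [-0.0014, 0.0005, 0.0011]
1 x [0.0624, 0.0003, -0.0056] [-0.0056, 0.0018, 0.0042]
```

```bash

python3 -m handwheel '[[0.2,0.02,0,-0.002,-0.003,0.001,0.002],[0.2,0.018,0,-0.002,-0.003,0.001,0.002],[0.2,0.014,0,-0.002,0,0,0],[0.2,0.01,0,0,0,0,0],[0.2,0,0,0,0,0,0],[0.2,0,0,0,0,0,0]]'
python3 - <<'E'
from h import *
im,d=snap('scene');t,_=snap('top')
a=cv2.resize(im[140:320,210:380],None,fx=3.2,fy=3.2,interpolation=cv2.INTER_CUBIC);cv2.imwrite('pics/scan.png',a)
T=cur();plan(T,SCAN,1);print((T[:3,3]).round(4))
C=cloud('scene')
# code plate: scene view of tab region depth
P=C.reshape(-1,3);s=im.reshape(-1,3)
L=(P-CODE)@pose([0,0,0],-N,yawv(FY-np.pi/2))[:3,:3]  # local: -n, y, z
m=(abs(L[:,1])<.05)&(abs(L[:,2])<.05)&(abs(L[:,0])<.012);print(m.sum(),L[m].mean(0),L[m].min(0),L[m].max(0))
h=(L[:,0]<-.05)&(L[:,0]>-.13)&(abs(L[:,1])<.05)&(abs(L[:,2])<.05);print('head',h.sum(),L[h].min(0).round(4),L[h].max(0).round(4))
E
```

```text
clock: 6.3
position: [0.5465, 0.0299, 0.1645]
ee_rot: [2.609, 0.302, -1.504]
force: [-0.5, 0.7, -1.5]
width: 0.323
1 x [0.0011, -0.0004, 0.002] [-0.0002, -0.0026, -0.0007]
[0.5466 0.03   0.1651]
324 [ 0.00349035 -0.00211738  0.00853475] [-0.00753026 -0.04932855 -0.0367143 ] [0.01193251 0.04392444 0.04980978]
head 602 [-0.13   -0.0227 -0.0382] [-0.0594  0.0271  0.0246]
```

View pics/scan.png

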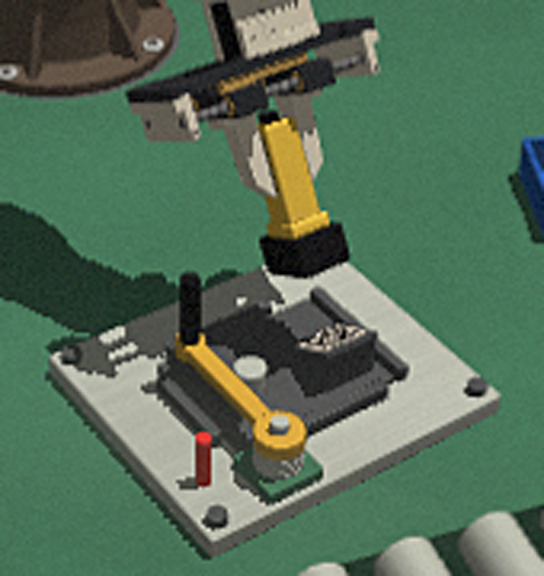

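The scanner head at crop (305,250) faces the code plate at (335,340), with the window about 59 mm from it and centred within millimetres. I'll trim by 2 mm and hold for over 2 s.

```bash

python3 -m handwheel '[[0.2,0.001,0,0.002,0,-0.002,0],[0.2,0,0,0,0,0,0],[0.2,0,0,0,0,0,0],[0.2,0,0,0,0,0,0],[0.2,0,0,0,0,0,0],[0.2,0,0,0,0,0,0],[0.2,0,0,0,0,0,0],[0.2,0,0,0,0,0,0],[0.2,0,0,0,0,0,0],[0.2,0,0,0,0,0,0]]'
python3 -m handwheel '[[0.2,0,0,0,0,0,0],[0.2,0,0,0,0,0,0],[0.2,0,0,0,0,0,0],[0.2,0,0,0,0,0,0],[0.2,0,0,0,0,0,0],[0.2,0,0,0,0,0,0],[0.2,0,0,0,0,0,0],[0.2,0,0,0,0,0,0],[0.2,0,0,0,0,0,0],[0.2,0,0,0,0,0,0]]'
python3 -m handwheel '[[0.2,0,0,0,0,0,0],[0.2,0,0,0,0,0,0],[0.2,0,0,0,0,0,0],[0.2,0,0,0,0,0,0],[0.2,0,0,0,0,0,0],[0.2,0,0,0,0,0,0],[0.2,0,0,0,0,0,0],[0.2,0,0,0,0,0,0],[0.2,0,0,0,0,0,0],[0.2,0,0,0,0,0,0]]'
python3 - <<'E'
from h import *
T=cur();plan(T,SCAN,1)
PRE=SCAN.copy();PRE[:3,3]+=.06*N;plan(PRE,up(GRASP,.16),14)
E
```

```text
clock: 7.4
position: [0.5455, 0.03, 0.1627]
ee_rot: [2.608, 0.302, -1.505]
force: [-0.2, -0.7, -1.0]
width: 0.322
clock: 8.4
position: [0.5455, 0.03, 0.1627]
ee_rot: [2.608, 0.302, -1.505]
force: [-0.0, -0.0, -1.6]
width: 0.326
clock: 9.4
position: [0.5455, 0.03, 0.1627]
ee_rot: [2.608, 0.302, -1.505]
force: [0.8, 0.3, -1.6]
width: 0.325
1 x [-0.0004, -0.0001, -0.0001] [0.0001, -0.0002, -0.0003]
14 x [-0.0027, 0.0251, 0.0026] [0.0432, -0.0362, 0.0116]
```

```bash

python3 -m handwheel '[[0.2,-0.02,0,0,0,0,0],[0.2,-0.02,0,0,0,0,0],[0.2,-0.02,0,0,0,0,0],[0.2,-0.003,0.025,0.003,0.043,-0.036,0.012],[0.2,-0.003,0.025,0.003,0.043,-0.036,0.012],[0.2,-0.003,0.025,0.003,0.043,-0.036,0.012],[0.2,-0.003,0.025,0.003,0.043,-0.036,0.012],[0.2,-0.003,0.025,0.003,0.043,-0.036,0.012],[0.2,-0.003,0.025,0.003,0.043,-0.036,0.012],[0.2,-0.003,0.025,0.003,0.043,-0.036,0.012]]'
python3 -m handwheel '[[0.2,-0.003,0.025,0.003,0.043,-0.036,0.012],[0.2,-0.003,0.025,0.003,0.043,-0.036,0.012],[0.2,-0.003,0.025,0.003,0.043,-0.036,0.012],[0.2,-0.003,0.025,0.003,0.043,-0.036,0.012],[0.2,-0.003,0.025,0.003,0.043,-0.036,0.012],[0.2,-0.003,0.025,0.003,0.043,-0.036,0.012],[0.2,-0.003,0.025,0.003,0.043,-0.036,0.012],[0.2,0,0,0,0,0,0],[0.2,0,0,0,0,0,0]]'
python3 - <<'E'
from h import *
T=cur();plan(T,up(GRASP,.07),5);plan(T,up(GRASP,.07),1);print(T[:3,3])
E
```

```text
clock: 10.4
position: [0.5061, -0.1544, 0.2216]
ee_rot: [-2.432, 0.062, 1.861]
force: [1.2, -0.5, -2.5]
width: 0.325
clock: 11.3
position: [0.4465, -0.3193, 0.2342]
ee_rot: [-2.016, 0.401, 2.007]
force: [0.5, 1.2, -1.6]
width: 0.324
5 x [0.0186, -0.0004, -0.0012] [0.0001, -0.001, -0.001]
1 x [0.0932, -0.0019, -0.0058] [0.0006, -0.0051, -0.0049]
[ 0.44646546 -0.31930942  0.23420599]
```

```bash

python3 -m handwheel '[[0.2,0.02,-0.001,-0.003,0,-0.003,-0.003],[0.2,0.025,-0.001,-0.003,0,-0.002,-0.002],[0.2,0.025,0,0,0,0,0],[0.2,0.023,0,0,0,0,0],[0.2,0,0,0,0,0,0],[0.2,0,0,0,0,0,0]]'
python3 - <<'E'
from h import *
T=cur();plan(T,GRASP,5);plan(T,GRASP,1);print(T[:3,3])
E
```

```text
clock: 11.9
position: [0.453, -0.319, 0.1419]
ee_rot: [-2.01, 0.392, 2.01]
force: [-1.1, -0.4, -2.2]
width: 0.325
5 x [0.0142, 0.0003, -0.0001] [0.0004, 0.0001, 0.0001]
1 x [0.0709, 0.0013, -0.0003] [0.0022, 0.0004, 0.0003]
[ 0.45300385 -0.31899868  0.14187758]
```

```bash

python3 -m handwheel '[[0.2,0.02,0.001,0,0.002,0,0],[0.2,0.02,0,0,0,0,0],[0.2,0.015,0,0,0,0,0],[0.2,0.008,0,0,0,0,0],[0.2,0.004,0,0,0,0,0],[0.2,0.003,0,0,0,0,0],[0.2,0,0,0,0,0,0],[0.2,0,0,0,0,0,0]]'
python3 - <<'E'
from h import *
T=cur();plan(T,GRASP,1);print(observe()['force'])
E
```

```text
clock: 12.7
position: [0.4526, -0.321, 0.0721]
ee_rot: [-2.009, 0.396, 2.008]
force: [0.1, 0.4, -2.5]
width: 0.328
1 x [0.0011, -0.0007, 0.0001] [-0.0012, -0.0008, -0.0004]
[ 0.08454416  0.40857124 -2.50634138]
```

```bash

python3 -m handwheel '[[0.2,0.001,0,0,0,0,0],[0.2,0,0,0,0,0,0],[0.2,0,0,0,0,0,0]]'
python3 -m handwheel '[[0.2,0.001,0,0,0,0,0],[0.2,0,0,0,0,0,0]]'
```

```text
clock: 13.0
position: [0.4527, -0.3211, 0.0717]
ee_rot: [-2.01, 0.396, 2.007]
force: [-1.5, 1.6, 7.1]
width: 0.328
clock: 13.2
position: [0.4527, -0.321, 0.0716]
ee_rot: [-2.01, 0.397, 2.007]
force: [-5.2, 3.0, 19.1]
width: 0.322
```

Contact with the dock floor, so I release, rise and plan the retainer grasp.

```bash

python3 -m handwheel '[[0.2,-0.001,0,0,0,0,0],[0.45,0,0,0,0,0,0],[0.7,0,0,0,0,0,0],[0.8,0,0,0,0,0,0],[0.8,0,0,0,0,0,0],[0.8,0,0,0,0,0,0]]'
python3 -m handwheel '[[0.8,-0.01,0,0,0,0,0],[0.8,-0.02,0,0,0,0,0],[0.8,-0.03,0,0,0,0,0],[0.8,-0.03,0,0,0,0,0],[0.8,-0.03,0,0,0,0,0],[0.8,-0.03,0,0,0,0,0],[0.8,-0.01,0,0,0,0,0],[0.8,0,0,0,0,0,0]]'
cat >> h.py <<'E'
RG=PIV+.12*yawv(FY+np.pi)
RT=pose(RG-[0,0,.017],[0,0,-1],yawv(FY-np.pi/2))   # grip slightly high
E
python3 - <<'E'
from h import *
T=cur();print(T[:3,3],RG)
plan(T,up(RT,.09),11)
im,_=snap('scene');snap('top')
a=cv2.resize(im[140:320,60:360],None,fx=2.6,fy=2.6,interpolation=cv2.INTER_CUBIC);cv2.imwrite('pics/back.png',a)
for n in('top','scene'):
    C=cloud(n); I=load(n)[0]; P=C.reshape(-1,3)
    m=(abs(P[:,0]-RG[0])<.03)&(abs(P[:,1]-RG[1])<.03)&(P[:,2]>.085)&(P[:,2]<.14);print(n,m.sum(),P[m].mean(0).round(4),P[m].min(0).round(4),P[m].max(0).round(4))
E
```

```text
clock: 13.8
position: [0.4522, -0.3208, 0.0704]
ee_rot: [-2.008, 0.396, 2.009]
force: [0.7, -0.3, 0.8]
width: 0.71
clock: 14.6
position: [0.4531, -0.3212, 0.2325]
ee_rot: [-2.012, 0.397, 2.006]
force: [-0.0, -0.4, 0.0]
width: 0.797
[ 0.45307675 -0.32122602  0.23245922] [ 0.58168745 -0.06567413  0.1       ]
11 x [0.0054, -0.0247, -0.0093] [-0.0564, -0.0003, -0.0002]
top 41 [ 0.5793 -0.0638  0.1174] [ 0.574  -0.0715  0.088 ] [ 0.5879 -0.0566  0.1332]
scene 111 [ 0.5879 -0.0637  0.1101] [ 0.5772 -0.0706  0.0867] [ 0.5947 -0.0545  0.1307]
```

View pics/back.png

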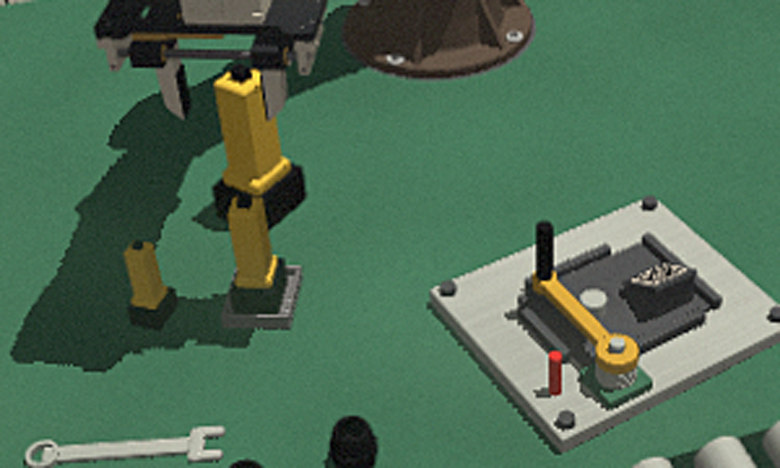

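The scanner stands upright in its dock (crop 252,255), released. The retainer grip is at crop (545,250). Next I approach it.

```bash

python3 -m handwheel '[[0.7,0,-0.025,-0.009,-0.056,0,0],[0.7,0.006,-0.025,-0.009,-0.056,0,0],[0.7,0.006,-0.025,-0.009,-0.056,0,0],[0.7,0.006,-0.025,-0.009,-0.056,0,0],[0.7,0.006,-0.025,-0.009,-0.056,0,0],[0.7,0.006,-0.025,-0.009,-0.056,0,0],[0.7,0.006,-0.025,-0.009,-0.056,0,0],[0.7,0.006,-0.025,-0.009,-0.056,0,0],[0.7,0.006,-0.025,-0.009,-0.056,0,0],[0.7,0.006,-0.025,-0.009,-0.056,0,0]]'
python3 -m handwheel '[[0.7,0.006,-0.025,-0.009,-0.056,0,0],[0.7,0,0,0,0,0,0],[0.7,0,0,0,0,0,0]]'
python3 - <<'E'
from h import *
T=cur();print(T[:3,3]);plan(T,RT,1)
E
```

```text
clock: 15.7
position: [0.5732, -0.0873, 0.1743]
ee_rot: [2.128, 0.186, -2.135]
force: [-0.3, 0.9, -0.0]
width: 0.699
clock: 16.0
position: [0.5777, -0.0618, 0.1688]
ee_rot: [2.097, 0.241, -2.104]
force: [-0.1, -0.2, -0.5]
width: 0.697
[ 0.57766085 -0.06175662  0.1687886 ]
1 x [0.0858, 0.0048, -0.0033] [-0.0031, 0.0032, 0.0009]
```

```bash

python3 -m handwheel '[[0.7,0.02,0.004,-0.003,-0.003,0.003,0.001],[0.7,0.025,0,0,0,0,0],[0.7,0.02,0,0,0,0,0],[0.7,0.015,0,0,0,0,0],[0.7,0.006,0,0,0,0,0],[0.7,0,0,0,0,0,0]]'
python3 -m handwheel '[[0.1,0,0,0,0,0,0],[0.1,0,0,0,0,0,0],[0.1,0,0,0,0,0,0],[0.1,0,0,0,0,0,0],[0.1,0,0,0,0,0,0],[0.1,0,0,0,0,0,0],[0.1,0,0,0,0,0,0],[0.1,0,0,0,0,0,0]]' 40
python3 - <<'E'
from h import *
T=cur();print(T.round(4));plan(T,RT,1)
d=T[:3,3]-PIV;print('r',np.hypot(*d[:2]),'ang',np.arctan2(d[1],d[0])-FY+np.pi)
def at(a): return pose(PIV+.12*yawv(FY+np.pi+a)-[0,0,.017],[0,0,-1],yawv(FY-np.pi/2+a))
plan(at(0),at(.9),10); plan(at(0),at(.5),1)
E
```

```text
clock: 16.6
position: [0.5817, -0.0666, 0.0834]
ee_rot: [2.101, 0.24, -2.1]
force: [0.4, 0.0, -0.1]
width: 0.701
clock: 17.4
position: [0.5824, -0.0646, 0.0845]
ee_rot: [2.102, 0.243, -2.097]
force: [-2.9, 4.1, 3.7]
width: 0.163
[[ 2.300e-03  2.286e-01 -9.735e-01  5.824e-01]
 [ 4.000e-04 -9.735e-01 -2.286e-01 -6.460e-02]
 [-1.000e+00  2.000e-04 -2.400e-03  8.450e-02]
 [ 0.000e+00  0.000e+00  0.000e+00  1.000e+00]]
1 x [0.0015, 0.0009, 0.0009] [-0.0004, -0.0024, -0.0002]
r 0.11910137668563747 ang -0.007462186311446128
10 x [0.0, 0.0108, -0.0005] [-0.09, 0.0, 0.0]
1 x [0.0, 0.0575, -0.0147] [-0.5, 0.0, 0.0]
```

```bash

python3 -m handwheel '[[0.1,0,0.0054,0,-0.045,0,0],[0.1,0,0.0054,0,-0.045,0,0],[0.1,0,0.0054,-0.0005,-0.045,0,0],[0.1,0,0.0054,0,-0.045,0,0],[0.1,0,0.0054,-0.0005,-0.045,0,0],[0.1,0,0.0054,0,-0.045,0,0],[0.1,0,0.0054,0,-0.045,0,0],[0.1,0,0.0054,-0.0005,-0.045,0,0],[0.1,0,0.0054,0,-0.045,0,0],[0.1,0,0,0,0,0,0]]' 50
python3 - <<'E'
from h import *
T=cur();d=T[:3,3]-PIV;print('r',np.hypot(*d[:2]),'ang',np.arctan2(d[1],d[0])-FY+np.pi,'tool',np.arctan2(T[1,1],T[0,1])-FY+np.pi/2,'F tool',T[:3,:3].T@observe()['force'])
E
```

```text
clock: 18.4
position: [0.6033, -0.1084, 0.0845]
ee_rot: [1.859, 0.612, -1.853]
force: [-2.9, 4.3, 3.8]
width: 0.165
r 0.11825668883378453 ang 0.4046628390117366 tool 0.4057915000292971 F tool [-3.76868121 -5.20295175 -0.27971737]
```

```bash

python3 -m handwheel '[[0.1,0,0.0054,0,-0.045,0,0],[0.1,0,0.0054,0,-0.045,0,0],[0.1,0,0.0054,-0.0005,-0.045,0,0],[0.1,0,0.0054,0,-0.045,0,0],[0.1,0,0.0054,-0.0005,-0.045,0,0],[0.1,0,0.0054,0,-0.045,0,0],[0.1,0,0.0054,0,-0.045,0,0],[0.1,0,0.0054,-0.0005,-0.045,0,0],[0.1,0,0.0054,0,-0.045,0,0],[0.1,0,0,0,0,0,0]]'
cat > chk.py <<'E'
from h import *
T=cur();d=T[:3,3]-PIV;print('r',np.hypot(*d[:2]),'ang',np.arctan2(d[1],d[0])-FY+np.pi,'tool',np.arctan2(T[1,1],T[0,1])-FY+np.pi/2,'F tool',T[:3,:3].T@observe()['force'])
E
python3 chk.py
```

```text
clock: 19.4
position: [0.639, -0.1398, 0.0845]
ee_rot: [1.589, 0.912, -1.585]
force: [-4.6, 5.1, 6.2]
width: 0.165
r 0.11772656149208681 ang 0.8099108549712373 tool 0.8111464101521372 F tool [-6.20205426 -6.5872065  -2.09440861]
```

```bash

python3 -m handwheel '[[0.1,0,0.0054,0,-0.045,0,0],[0.1,0,0.004,0,-0.03,0,0],[0.1,0,0,0,0,0,0]]'; python3 chk.py
python3 -m handwheel '[[0.1,0,0.002,0,-0.015,0,0],[0.1,0,0,0,0,0,0],[0.1,0,0,0,0,0,0]]'; python3 chk.py
```

```text
clock: 19.7
position: [0.6469, -0.144, 0.0845]
ee_rot: [1.537, 0.96, -1.534]
force: [-4.8, 6.3, 6.7]
width: 0.162
r 0.11768136747937746 ang 0.8861766034278418 tool 0.8860030974892562 F tool [-6.65378791 -7.01168254 -3.54955137]
clock: 20.0
position: [0.6478, -0.1444, 0.0845]
ee_rot: [1.526, 0.97, -1.525]
force: [-6.7, 6.0, 6.0]
width: 0.165
r 0.11767842902251308 ang 0.8947627503705906 tool 0.9002141224007967 F tool [-6.01912298 -8.6174354  -2.58878595]
```

```bash

python3 -m handwheel '[[0.1,0,0.002,0,0,0,0],[0.1,0,0,0,0,0,0],[0.1,0,0,0,0,0,0]]'; python3 chk.py
python3 -m handwheel '[[0.1,0,0.002,0,0,0,0],[0.1,0,0,0,0,0,0],[0.1,0,0,0,0,0,0]]'; python3 chk.py
```

```text
clock: 20.3
position: [0.648, -0.1445, 0.0844]
ee_rot: [1.524, 0.973, -1.527]
force: [-14.8, 9.9, 11.2]
width: 0.162
r 0.11768402019867358 ang 0.8965147528955195 tool 0.9007190917706996 F tool [-11.14323625 -17.62524761  -2.67354052]
clock: 20.6
position: [0.6482, -0.1446, 0.0844]
ee_rot: [1.522, 0.975, -1.53]
force: [-22.2, 10.9, 16.5]
width: 0.167
r 0.11774487902567013 ang 0.8980622684808335 tool 0.9013222103242915 F tool [-16.33432943 -24.83299039  -0.48785886]
```

The force jumped from about 8 to 25 N with almost no motion, so the arm is on its stop. A final look before handing in.

```bash

python3 -m handwheel '[[0.1,0,-0.0005,0,0,0,0],[0.1,0,0,0,0,0,0],[0.1,0,0,0,0,0,0],[0.1,0,0,0,0,0,0],[0.1,0,0,0,0,0,0]]'; python3 chk.py
python3 - <<'E'
from h import *
im,_=snap('scene');t,_=snap('top')
c=np.zeros((480,790,3),np.uint8)
c[:,:]=0;a=cv2.resize(im[160:340,60:380],None,fx=1.5,fy=1.5,interpolation=cv2.INTER_CUBIC);b=cv2.resize(t[140:310,205:425],(310,240),interpolation=cv2.INTER_CUBIC)
c[:270,:480]=a;c[:240,480:]=b
e=cv2.resize(im[200:310,220:370],(300,210),interpolation=cv2.INTER_CUBIC);c[270:,:300]=e
cv2.imwrite('pics/final.png',c)
E
```

```text
clock: 21.1
position: [0.6481, -0.1446, 0.0844]
ee_rot: [1.523, 0.975, -1.529]
force: [-20.0, 10.2, 14.5]
width: 0.164
r 0.11770829410348728 ang 0.8977598997898482 tool 0.9012604675848264 F tool [-14.33236922 -22.54303865  -0.69030729]
```

View pics/final.png

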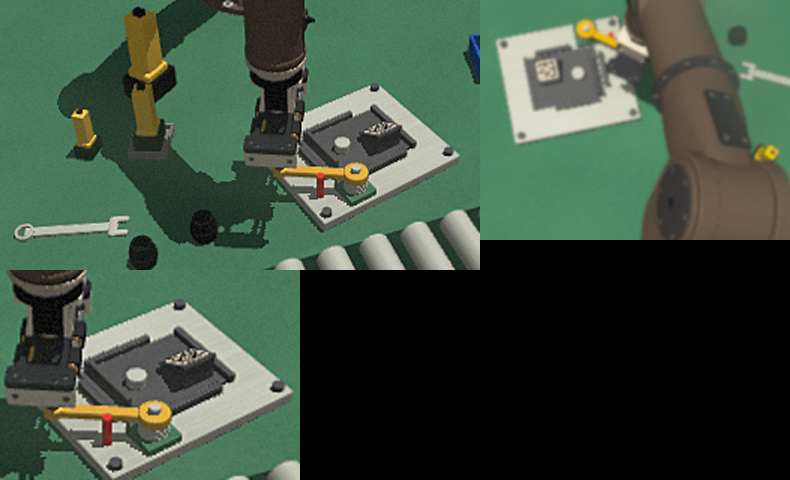

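The arm's bar lies against the red pin (crop 108,420), the bracket is in its nest, and the scanner is docked (150,120). Handing in.

```bash
python3 -c "from cell import *; print(sign_off())"
```

```text
the job is handed in; nothing more can be done
None
```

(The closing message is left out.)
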